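# Start the slide centrifuge

## Task

The stained slides are in the slide centrifuge, ready to be spun dry: switch it on by pressing down the raised half of its black mains rocker, then push the open lid down until it is fully shut, then press the large round START key right in and let it come back up. Do it all with the fingertips, in that order, and finish clear of the machine with it switched on and shut; leave its other keys alone, never raise the lid, and do not pick up or disturb the glassware and tools on the bench.

Things in the scene. Friction and masses are not known exactly. Their poses are not given: they have to be found in the camera images.
- centrifuge: Low white bench-top slide centrifuge, 280 deep (x) x 230 wide (y) x 115 mm high without lid, fixed. Origin: centre of its underside. x points from its front to its back, y to the operator's left. Its front 95 mm is a grey panel sloping down to the front at 15 degrees, with a row of controls 109 mm ahead of the origin, left to right at y = +90, +60 (small keys), +8 START, -34 STOP, -80 mm rocker.
- rocker_raised (a point): On the top face of the half of the black mains rocker that stands up when off (right half, towards -y): 13 mm from the pivot line, 4 mm from the outer end. Rocker 34 mm long (y), 24 wide, V-shaped; pivot front to back through its middle, 4 mm above the panel. Press near the outer end: the other half rises as this one sinks. A broad fingertip may overhang the end; nothing stands there.
- rocker (a joint): Mains rocker angle, rad: 0 = off (always at the start; the raised half slopes up 20 degrees, its end 10 mm above the panel), 0.35 = on (that half parallel to the panel, 4 mm above it, the other half raised). About 4 N at its outer end; it snaps over past half-way.
- lid_front (a point): Point on the lid's upper face, midway across, 6 mm behind its straight front edge (a 64 mm wide grey lip juts 12 mm further forward), 160 mm from the hinge axis along the lid and 16 mm above the lid's underside. Turns with the lid: x along the lid from front to hinge, z the lid's upward normal.
- lid_hinge (a point): Middle of the lid's hinge axis, which runs parallel to the machine's y along the back of its top, 122 mm behind the machine's origin and 115.5 mm above the bench. The lid is a white plate 165 x 200 x 16 mm with a clear round window; its underside lies in the plane of the hinge axis.
- lid (a joint): Lid angle, rad: 0 = shut flat (a firm stop), larger = front edge raised; starts between 0.45 and 0.8. Stiff friction hinge: the lid stays where it is left; 3 to 4 N down near the front edge moves it. The edge moves on an arc about lid_hinge, towards the operator as it sinks.
- start_key_top (a point): Centre of the top face of the large round START key, 23 mm across, white with a black triangle mark. Moves with the key. All keys stand 8 mm above the panel and travel 4 mm square to it.
- start_key (a joint): How far the START key is pressed, m: 0 = up, 0.004 = fully in. Sprung: about 1.4 N to begin, 5 N fully in; comes back up when let go.
- stop_key_top (a point): Centre of the top face of the square STOP key, 21 x 21 mm, with a black square mark, 42 mm to the right of START. Not to be pressed.
- stop_key (a joint): How far the STOP key is pressed, m (0 = up).
- up_key (a joint): How far the outer (left) small square key, 14 mm, is pressed, m (0 = up). Not to be pressed.
- down_key (a joint): How far the inner small square key, 14 mm, is pressed, m (0 = up). Not to be pressed.
- dropper: Amber dropper bottle, 34 mm across, about 85 mm high, standing close beside the machine; loose. Origin: centre of its underside.
- jar: Square glass staining jar, 60 x 60 x 85 mm, slides inside, standing close beside the machine; loose. Origin: centre of its underside.
- forceps: Steel forceps, 130 mm long, 8 mm high, lying on the bench in front of the machine; loose. Origin: middle, on the bench; x along it.
- timer: White dial timer, 45 x 82 x 82 mm, standing to the left; loose. Origin: centre of its underside.
- dish: Rectangular glass staining dish, 72 x 92 x 45 mm, slides inside, to the left; loose. Origin: centre of its underside.
- slide_rack: Wooden slide rack, 45 x 260 x 26 mm, with upright glass slides to 90 mm high, to the right; loose. Origin: centre of its underside; its y axis runs along it.

How it is judged:
By the outcome, as a careful person would: the job done as asked, in the order asked, and still so for the second after the job is handed in, with the robot touching nothing.
It also fails if it takes over 51 s, if anything falls off the work surface, if the arm or the gripper's body presses on something with over 40 N, if the wrist force passes 120 N, or if a joint passes its speed limit or range.

## Robot

A 7-joint arm with a two-finger parallel gripper is mounted at the origin on the work surface. World frame = base frame: x ahead of the robot, y to its left, z up, the work surface at z = 0. Lengths are in m, angles in rad, forces in N, time in s.
With the tool pointing down it reaches from about 0.35 to 0.9 m from the base axis. Payload 19.9 kg.
Tool frame: the origin (TCP) lies midway between the tips of the shut fingers; the grasp point (between the pads) lies 19 mm behind it; z points along the fingers, y is the direction in which the jaws open and shut (so a half turn about z gives the same grasp; the last joint's range is limited). The gripper opens to 85 mm and grips with 20 to 120 N. Pads are 22 mm wide; open, the fingers measure 114 mm over their backs; the gripper's body (76 mm by 85 mm) begins 54 mm behind the grasp point. The pads swing forward as they close: fully open they stand 13 mm farther back than shut.
Start: joints at [1.288, 0.417, -0.01, 1.614, 0.005, 1.111, -0.053], TCP at [0.15, -0.607, 0.231] pointing down, gripper open.
Joint ranges: [-2.81, 2.81], [-0.39, 2.02], [-1.27, 1.25], [0.06, 2.57], [-1.19, 4.33], [0.19, 2], [-2.82, 2.82]. Speed limits (rad/s): [1.89, 1.89, 2.39, 2.39, 3.01, 3.01, 3.01].

## Interface

Orientations are given as a unit quaternion [x, y, z, w].
In Python, from station import observe, grab_frame, sign_off, spot_in, landmark_of gives the robot as it stands.
- The arm moves only by the shell command python3 -m pendant 'ROWS'. ROWS is JSON, a list that holds one entry, the list of rows, each a list of 7 numbers: the finger opening in mm, from 0 to 85.4, then the shift along the tool's x, y, z in units of 60 mm (1.0 is 60 mm), then the turn, a rotation vector about the tool's x, y, z in units of 6 degrees (1.0 is 6 degrees). In form: [[[claw, tx, ty, tz, rx, ry, rz], ...]]. A call has 1 to 20 rows; each row shifts and turns the commanded pose from where the row before left it, along the tool's axes as they then stand; what a row does not reach is not made up. A row lasts 1/8 s, in which the tool goes at most 62.5 mm and 10.7 degrees, less where a joint would pass 70% of its speed; a pose out of reach is approached as far as the arm can. A call is refused whole if a number of a shift passes 1 or a number of a turn 1, either way. A call with a gripper value outside its range is refused whole. The fingers move at their own pace and stop on an object; the grip force is fixed at half the most. Time passes only in rows, so rows that do not move let the fingers close. It gives the time, the measured TCP pose, the force and the opening at its end, in the units of the state.
- observe(): the state, without advancing time (a new reading comes with each control period).
- grab_frame(name): name is "scene" or "top" or "wrist"; returns a dict with "color" (384x512x3 uint8, blue, green, red), "fx", "fy", "cx", "cy" (pixels), "rvec" (rotation vector, rad) and "tvec" (3), from world to camera coordinates, as OpenCV has them. Camera axes: x right, y down, z forward; pixel columns grow to the right and rows downward; lengths in m; the calibration is good to about 2 mm. A picture is of the moment at which its call begins. There is no depth.
- sign_off(): hands the job in, once; it reports no verdict.
Trained networks look in a picture, given as the dict that the camera call returned (one of the last four; its "shot" number tells which), for a name from the list of things; names that differ only in an ending like _2 or _b are one class to them, and where a whole thing is asked for, a point or a joint stands for the part that bears it (a point fixed in the world has none). Each returns a list of dicts, best first, with "score" (0 to 1); they miss things now and then, are a little off and sometimes report something else, mostly with a low value. They report only what shows in the picture. A call takes as long as a camera call.
- spot_in(query, picture): "extent" ([left, top, right, bottom] in pixels, round what is visible of it).
- landmark_of(query, picture): "pixel" ([column, row] in pixels: a listed point, or the origin of a listed thing).
The state is a dict: "clock": time; "q": joint angles; "qd": joint speeds; "joint_torque": joint torques, N m; "eef_pos": TCP position; "orientation": TCP orientation; "contact_force": force on the tool from outside, world axes, zero at the start; "torque": the same for the moment, N m; "gripper_width": opening from 0.0 (shut) to 1.0 (fully open).
Only numpy, scipy, OpenCV 4.12 (cv2) and the standard library are available. Lean on these libraries where they do the work, as an engineer would, in place of code of your own. Each camera call takes 0.05 s, during which the arm holds its last target.

## Working session

There is one attempt and no reset: what is moved stays moved. The work goes in short steps, Python scripts to look and compute and a shell command to move; the robot and the scene stay as the last step left them, time stands still between calls to the robot, and variables do not carry over. Pictures are saved under pics/ and viewed, and the job is handed in when it is done.

```bash
ls; mkdir -p pics
cat > h.py <<'E'
import numpy as np, cv2
from station import *
from scipy.spatial.transform import Rotation as R
def ray(f,px):
    Rm=cv2.Rodrigues(np.array(f["rvec"],float))[0]; t=np.array(f["tvec"],float).ravel()
    d=Rm.T@np.array([(px[0]-f["cx"])/f["fx"],(px[1]-f["cy"])/f["fy"],1.]); return -Rm.T@t, d/np.linalg.norm(d)
def proj(f,P):
    K=np.array([[f["fx"],0,f["cx"]],[0,f["fy"],f["cy"]],[0,0,1.]])
    return cv2.projectPoints(np.atleast_2d(np.array(P,float)),np.array(f["rvec"],float),np.array(f["tvec"],float),K,None)[0].reshape(-1,2)
def atz(f,px,z):
    o,d=ray(f,px); return o+d*(z-o[2])/d[2]
def tri(obs):
    A=np.zeros((3,3));b=np.zeros(3)
    for f,px in obs:
        o,d=ray(f,px);M=np.eye(3)-np.outer(d,d);A+=M;b+=M@o
    p=np.linalg.solve(A,b); return p,[np.linalg.norm(proj(f,p)[0]-px) for f,px in obs]
E
python3 - <<'E'
from h import *
s=observe(); print({k:np.round(v,3).tolist() for k,v in s.items()})
names="centrifuge rocker_raised lid_front lid_hinge start_key_top stop_key_top dropper jar forceps timer dish slide_rack".split()
for c in("scene","top","wrist"):
    f=grab_frame(c); cv2.imwrite(f"pics/{c}0.png",f["color"])
    print(c,f["fx"],np.round(f["rvec"],3),np.round(f["tvec"],3))
    for n in names:
        r=landmark_of(n,f)[:2]; print(n,[(np.round(x["pixel"],1).tolist(),round(x["score"],2)) for x in r])
print(observe()["clock"])
E
```

```text
pics
{'clock': 0.0, 'q': [1.288, 0.418, -0.01, 1.614, 0.005, 1.111, -0.053], 'qd': [-0.0, 0.001, 0.002, 0.001, -0.001, -0.001, 0.0], 'joint_torque': [0.002, -86.447, 0.68, -43.491, 0.019, 0.007, -0.0], 'eef_pos': [0.15, -0.606, 0.231], 'orientation': [0.993, 0.121, -0.0, -0.001], 'contact_force': [-0.526, 0.079, -0.244], 'torque': [-0.021, 0.041, -0.003], 'gripper_width': 0.999}
scene 470.76264320465066 [ 0.82   2.746 -0.774] [ 0.493 -0.22   1.784]
centrifuge [([237.3, 184.7], 0.75), ([266.8, 156.9], 0.47)]
rocker_raised [([257.3, 135.8], 0.64)]
lid_front [([233.0, 143.6], 0.8)]
lid_hinge [([200.0, 176.7], 0.6), ([377.9, 294.9], 0.26)]
start_key_top [([265.6, 160.2], 0.46), ([257.3, 137.2], 0.43)]
stop_key_top [([262.2, 155.3], 0.43), ([238.4, 185.7], 0.3)]
dropper [([230.6, 145.1], 0.47)]
jar [([277.7, 216.3], 0.74), ([233.6, 143.1], 0.59)]
forceps [([328.4, 330.5], 0.46), ([280.8, 161.8], 0.4)]
timer [([375.1, 295.7], 0.57)]
dish [([327.8, 329.2], 0.71)]
slide_rack [([188.2, 107.0], 0.57)]
top 495.99767216384896 [ 2.133 -2.165  0.158] [0.007 0.622 1.475]
centrifuge [([285.5, 204.3], 0.86), ([280.1, 236.8], 0.23)]
rocker_raised [([310.5, 242.9], 0.54)]
lid_front [([293.3, 193.9], 0.67), ([419.5, 218.8], 0.29)]
lid_hinge [([296.0, 161.3], 0.9)]
start_key_top [([279.0, 239.0], 0.61), ([289.3, 241.3], 0.24)]
stop_key_top [([225.3, 226.2], 0.73), ([293.5, 245.1], 0.6)]
dropper [([336.4, 233.2], 0.6)]
jar [([225.9, 226.4], 0.93), ([296.9, 162.4], 0.65)]
forceps [([285.7, 263.5], 0.49)]
timer [([98.7, 255.8], 0.65)]
dish [([103.9, 195.3], 0.78), ([311.8, 246.1], 0.65)]
slide_rack [([421.3, 217.9], 0.57)]
wrist 336.3077978041041 [-2.262  1.773  0.287] [-0.625 -0.041  0.382]
centrifuge []
rocker_raised []
lid_front []
lid_hinge []
start_key_top []
stop_key_top []
dropper []
jar []
forceps []
timer []
dish []
slide_rack []
1.95
```

View images.

Run:
```python
import cv2
a=cv2.imread("pics/scene0.png")[80:260,140:400]; cv2.imwrite("pics/scene0z.png",cv2.resize(a,None,fx=3,fy=3,interpolation=cv2.INTER_CUBIC))
a=cv2.imread("pics/top0.png")[130:290,200:460]; cv2.imwrite("pics/top0z.png",cv2.resize(a,None,fx=3,fy=3,interpolation=cv2.INTER_CUBIC))
```

```text
(no output)
```

View pics/scene0z.png

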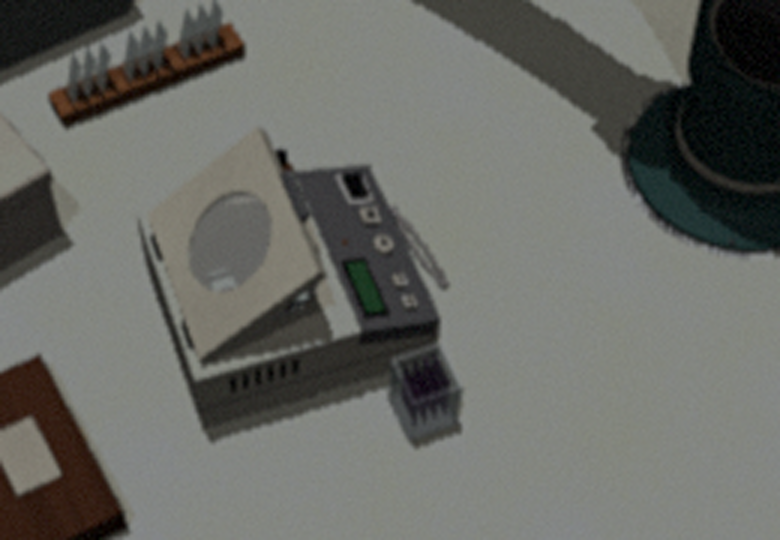

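View pics/top0z.png

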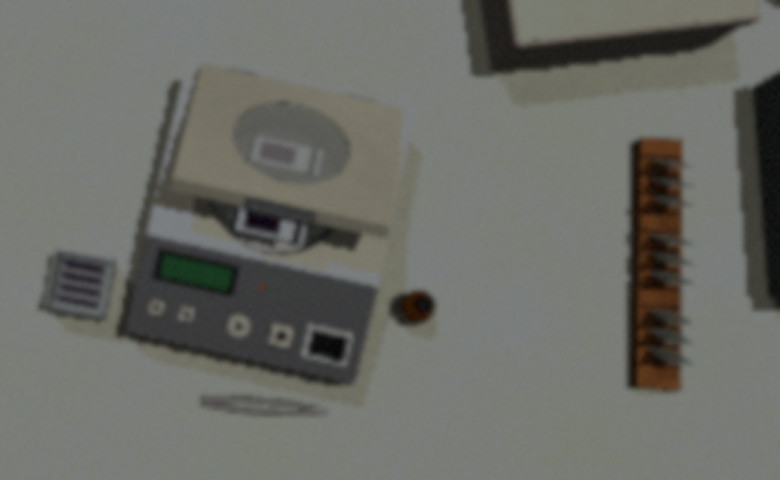

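View pics/scene0.png

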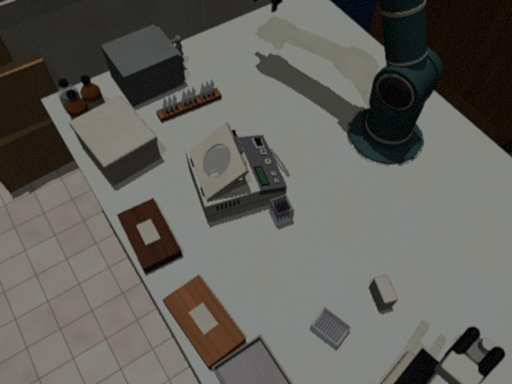

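```bash
cat > fit.py <<'E'
from h import *
import pickle
from scipy.optimize import least_squares
T=np.tan(np.radians(15));S=np.sin(np.radians(15));C=np.cos(np.radians(15))
def pan(x,y,h): # panel point at x, height h above, normal
    return np.array([x-S*h,y,.115-(-.045-x)*T+C*h])
def lidp(d,y,h,a): # d from hinge toward front
    return np.array([.122-d*np.cos(a)-h*np.sin(a)*-1*1,y,.1155+d*np.sin(a)+h*np.cos(a)])
def model(a):
    # lid normal when raised tilts back(+x)
    return dict(up=pan(-.109,.09,.008),down=pan(-.109,.06,.008),start=pan(-.109,.008,.008),stop=pan(-.109,-.034,.008),rock=pan(-.109,-.08,.003),
     pbl=pan(-.045,.115,0),pbr=pan(-.045,-.115,0),pfr=pan(-.14,-.115,0),pfl=pan(-.14,.115,0),
     lfl=lidp(.166,.1,.016,a),lfr=lidp(.166,-.1,.016,a),lbl=lidp(.001,.1,.016,a),lbr=lidp(.001,-.1,.016,a))
def world(p,P): 
    c,s=np.cos(p[2]),np.sin(p[2]); return np.array([p[0]+c*P[0]-s*P[1],p[1]+s*P[0]+c*P[1],P[2]])
E
cat > runfit.py <<'E'
from fit import *
top=dict(up=(156,307),down=(186,314),start=(238,326),stop=(280,336),rock=(327,345),pbl=(150,238),pbr=(378,283),pfr=(355,382),lfl=(178,180),lfr=(388,228),lbl=(200,67),lbr=(405,108))
sc=dict(up=(409,301),down=(401,279),start=(383,243),stop=(371,215),rock=(355,185),pfr=(370,167),pfl=(438,322),lfr=(262,128),lfl=(323,272),lbl=(200,355),lbr=(150,215))
ft=grab_frame("top");fs=grab_frame("scene")
obs=[(ft,k,((x+.5)/3-.5+200,(y+.5)/3-.5+130)) for k,(x,y) in top.items()]+[(fs,k,((x+.5)/3-.5+140,(y+.5)/3-.5+80)) for k,(x,y) in sc.items()]
def res(p):
    m=model(p[3]); return np.concatenate([proj(f,world(p,m[k]))[0]-px for f,k,px in obs])
r=least_squares(res,[.65,0,0,.6],loss="soft_l1")
print(r.x,r.cost)
for (f,k,px),e in zip(obs,res(r.x).reshape(-1,2)): print(k,np.round(e,1))
np.save("p.npy",r.x)
m=model(r.x[3])
for k in m: print(k,np.round(world(r.x,m[k]),4))
E
python3 runfit.py
```

```text
[ 0.59309256 -0.11214347 -0.2397672   0.61138152] 11.81897733357193
up [-0.1  0.5]
down [-0.1  0.4]
start [0.1 0.4]
stop [0.2 0.3]
rock [-0.1  0.5]
pbl [-1.4 -0.8]
pbr [-0.   1.8]
pfr [-0.3  1.2]
lfl [-2.2  0.6]
lfr [0.3 1. ]
lbl [ 0.3 -1.2]
lbr [-1.2  0.1]
up [-0.1 -0. ]
down [-0.8  0.1]
start [-0.3 -0. ]
stop [-0.7 -0.2]
rock [-0.3  0.6]
pfr [-0.8 -1.1]
pfl [ 0.9 -0.8]
lfr [-1.3 -0.2]
lfl [-1.   0.4]
lbl [-1.   1.6]
lbr [-1.6 -0.4]
up [0.5066 0.0017 0.1056]
down [ 0.4994 -0.0275  0.1056]
start [ 0.4871 -0.078   0.1056]
stop [ 0.4771 -0.1188  0.1056]
rock [ 0.4675 -0.1638  0.1007]
pbl [0.5767 0.0103 0.115 ]
pbr [ 0.5221 -0.2132  0.115 ]
pfr [ 0.4298 -0.1906  0.0895]
pfl [0.4844 0.0328 0.0895]
lfl [ 0.6122 -0.0139  0.2239]
lfr [ 0.5647 -0.2082  0.2239]
lbl [ 0.7435 -0.046   0.1292]
lbr [ 0.696  -0.2402  0.1292]
```

```bash
cat > plan.py <<'E'
from fit import *
p=np.load("p.npy"); 
def Rt(tilt): # tool x = machine y, tool z tilted
    yaw=p[2]; c,s=np.cos(yaw),np.sin(yaw)
    xm=np.array([c,s,0]);ym=np.array([-s,c,0]);t=np.radians(tilt)
    z=xm*np.sin(t)-np.array([0,0,1])*np.cos(t)
    return R.from_matrix(np.column_stack([ym,np.cross(z,ym),z]))
def local(P):
    c,s=np.cos(p[2]),np.sin(p[2]); d=np.array(P)-[p[0],p[1],0]; return np.array([c*d[0]+s*d[1],-s*d[0]+c*d[1],d[2]])
def need(Pw,Rw,s=None):
    s=s or observe(); q=R.from_quat(s["orientation"])
    print("clk",s["clock"],"tcp local mm",np.round(1000*local(s["eef_pos"]),1),"F",np.round(s["contact_force"],1),"w",round(float(s["gripper_width"]),3))
    print("shift units",np.round(q.inv().apply(np.array(Pw)-s["eef_pos"])/.06,3),"turn units",np.round(np.degrees((q.inv()*Rw).as_rotvec())/6,2))
E
python3 - <<'E'
from plan import *
P=world(p,pan(-.109,-.095,.009)); print(P)
need(world(p,pan(-.109,-.095,.009+.07))+0,Rt(15))
E
```

```text
[ 0.46238769 -0.17798773  0.10654458]
clk 2.05 tcp local mm [-313.3 -585.8  231.3] F [-0.1 -0.7 -0.4] w 1.003
shift units [ 6.504 -5.83   0.952] turn units [ -2.25   1.36 -10.34]
```

```bash
python3 -m pendant '[[[0,0.65,-0.583,0,0,0,0],[0,0.65,-0.583,0,0,0,0],[0,0.65,-0.583,0,0,0,0],[0,0.65,-0.583,0,0,0,0],[0,0.65,-0.583,0,0,0,0],[0,0.65,-0.583,0,0,0,0],[0,0.65,-0.583,0,0,0,0],[0,0.65,-0.583,0,0,0,0],[0,0.65,-0.583,0,0,0,0],[0,0.65,-0.583,0,0,0,0]]]'
python3 -m pendant '[[[0,0,0,0,-0.205,0.124,-0.94],[0,0,0,0,-0.205,0.124,-0.94],[0,0,0,0,-0.205,0.124,-0.94],[0,0,0,0,-0.205,0.124,-0.94],[0,0,0,0,-0.205,0.124,-0.94],[0,0,0,0,-0.205,0.124,-0.94],[0,0,0,0,-0.205,0.124,-0.94],[0,0,0,0,-0.205,0.124,-0.94],[0,0,0,0,-0.205,0.124,-0.94],[0,0,0,0,-0.205,0.124,-0.94],[0,0,0,0,-0.205,0.124,-0.94],[0,0,0,0,0,0,0]]]'
python3 - <<'E'
from plan import *
need(world(p,pan(-.109,-.095,.009+.07))+0,Rt(15))
f=grab_frame("wrist"); cv2.imwrite("pics/w1.png",cv2.resize(f["color"],(768,576)))
print(proj(f,[world(p,pan(-.109,-.095,.009))])*1.5)
for n in("rocker_raised","start_key_top","stop_key_top","lid_front"):
    print(n,landmark_of(n,f)[:2])
print(np.round(observe()["q"],2))
E
```

```text
clock: 3.3
eef_pos: [0.4454, -0.1723, 0.2316]
orientation: [0.993, 0.121, 0.0, 0.0]
contact_force: [0.8, -0.6, -0.2]
gripper_width: 0.002
clock: 4.8
eef_pos: [0.4443, -0.174, 0.2314]
orientation: [0.78, 0.612, 0.081, 0.103]
contact_force: [-0.4, -1.4, -0.0]
gripper_width: -0.001
clk 4.8 tcp local mm [-129.9  -95.4  231.4] F [-0.4 -1.4 -0. ] w -0.001
shift units [ 0.007 -0.24   0.923] turn units [ 0.01  0.   -0.01]
[[358.60669015 263.47234622]]
rocker_raised [{'pixel': [237.9, 178.8], 'score': 0.86}]
start_key_top [{'pixel': [237.0, 47.7], 'score': 0.96}]
stop_key_top [{'pixel': [238.1, 104.7], 'score': 0.81}]
lid_front [{'pixel': [505.4, 52.0], 'score': 0.97}]
[ 0.74  0.03 -0.42  2.14 -0.01  0.72  0.09]
```

View pics/w1.png

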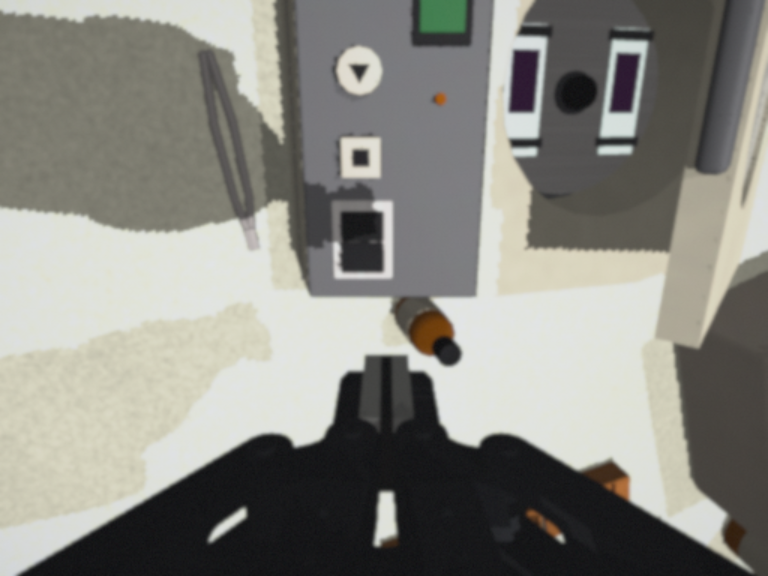

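Run:
```python
from plan import *
f=grab_frame("wrist"); 
m=model(p[3])
for k,px in dict(start=(359,70),stop=(360.5,157.5),rock=(363,239),pbr=(478,296),pfr=(310,296)).items():
    px=np.array(px)/1.5; q=proj(f,world(p,m[k]))[0]
    w=world(p,m[k]); print(k,np.round(q,1),np.round(px,1),"local meas mm",np.round(1000*local(atz(f,px,w[2])),1),"model",np.round(m[k]*1000,1))
```

```text
start [236.2  42.6] [239.3  46.7] local meas mm [-108.7    5.2  105.6] model [-111.1    8.   105.6]
stop [237.3 100.9] [240.3 105. ] local meas mm [-108.7  -37.2  105.6] model [-111.1  -34.   105.6]
rock [238.8 157. ] [242.  159.3] local meas mm [-107.   -82.2  100.7] model [-109.8  -80.   100.7]
pbr [315.1 194.9] [318.7 197.3] local meas mm [ -41.4 -117.6  115. ] model [ -45. -115.  115.]
pfr [203.2 195.1] [206.7 197.3] local meas mm [-137.1 -117.4   89.5] model [-140.  -115.    89.5]
```

Run:
```python
from fit import *
p=np.load("p.npy"); c,s=np.cos(p[2]),np.sin(p[2]); d=np.array([.0013,-.0014])
p[0]+=c*d[0]-s*d[1]; p[1]+=s*d[0]+c*d[1]; np.save("p.npy",p)
from plan import *
need(world(p,pan(-.109,-.0955,.014)),Rt(15))
```

```text
clk 5.1 tcp local mm [-130.9  -93.7  231.3] F [-0.1  0.2  0. ] w -0.0
shift units [-0.031 -0.225  2.009] turn units [ 0.    0.   -0.01]
```

```bash
python3 -m pendant '[[[0,-0.031,-0.225,0.4,0,0,0],[0,0,0,0.5,0,0,0],[0,0,0,0.5,0,0,0],[0,0,0,0.4,0,0,0],[0,0,0,0.2,0,0,0],[0,0,0,0,0,0,0]]]'
python3 - <<'E'
from plan import *
need(world(p,pan(-.109,-.0955,.014)),Rt(15))
f=grab_frame("wrist"); cv2.imwrite("pics/w2.png",cv2.resize(f["color"],(768,576)))
E
```

```text
clock: 5.85
eef_pos: [0.4616, -0.1797, 0.1115]
orientation: [0.78, 0.612, 0.081, 0.102]
contact_force: [-0.8, 0.0, 0.8]
gripper_width: -0.001
clk 5.85 tcp local mm [-113.   -95.4  111.5] F [-0.8  0.   0.8] w -0.001
shift units [-0.001  0.005  0.004] turn units [-0. -0.  0.]
```

View pics/w2.png

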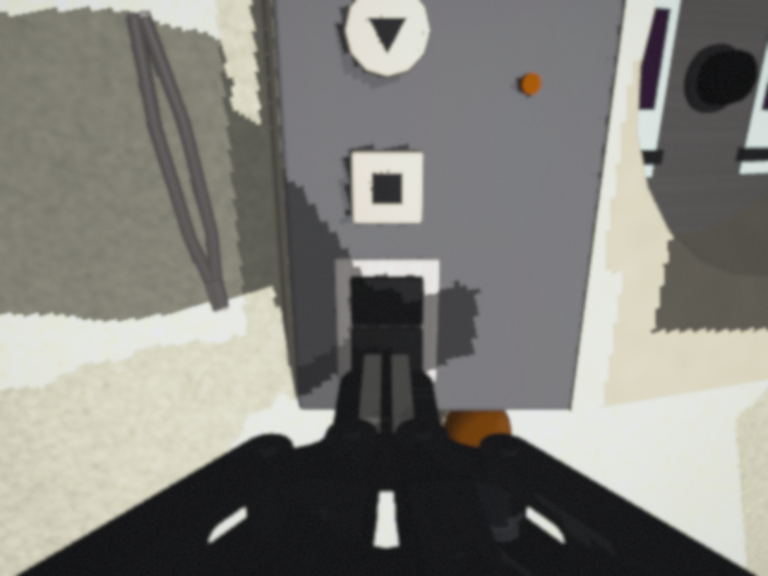

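```bash
python3 -m pendant '[[[0,0.035,0,0.02,0,0,0],[0,0,0,0.03,0,0,0],[0,0,0,0.03,0,0,0],[0,0,0,0.03,0,0,0],[0,0,0,0,0,0,0]]]'; python3 -m pendant '[[[0,0,0,0.025,0,0,0],[0,0,0,0,0,0,0]]]'
```

```text
clock: 6.52
eef_pos: [0.4639, -0.1784, 0.1055]
orientation: [0.78, 0.612, 0.081, 0.103]
contact_force: [-0.7, -0.2, 0.6]
gripper_width: -0.001
clock: 6.78
eef_pos: [0.4641, -0.1782, 0.1039]
orientation: [0.78, 0.612, 0.081, 0.103]
contact_force: [-0.7, -0.2, -0.2]
gripper_width: -0.004
```

```bash
python3 -m pendant '[[[0,0,0,0.025,0,0,0],[0,0,0,0,0,0,0]]]'; python3 -m pendant '[[[0,0,0,0.025,0,0,0],[0,0,0,0,0,0,0]]]'
python3 - <<'E'
from plan import *
need(world(p,pan(-.109,-.0935,.004)),Rt(15))
f=grab_frame("wrist"); cv2.imwrite("pics/w3.png",cv2.resize(f["color"],(768,576)))
E
```

```text
clock: 7.02
eef_pos: [0.4646, -0.1784, 0.1024]
orientation: [0.78, 0.612, 0.081, 0.103]
contact_force: [-0.8, -0.8, 0.1]
gripper_width: 0.002
clock: 7.28
eef_pos: [0.465, -0.1785, 0.1016]
orientation: [0.78, 0.612, 0.081, 0.103]
contact_force: [-9.3, 3.5, 19.8]
gripper_width: 0.0
clk 7.275 tcp local mm [-110.   -93.5  101.6] F [-9.3  3.5 19.8] w 0.0
shift units [ 0.    -0.    -0.002] turn units [0.01 0.   0.  ]
```

View pics/w3.png

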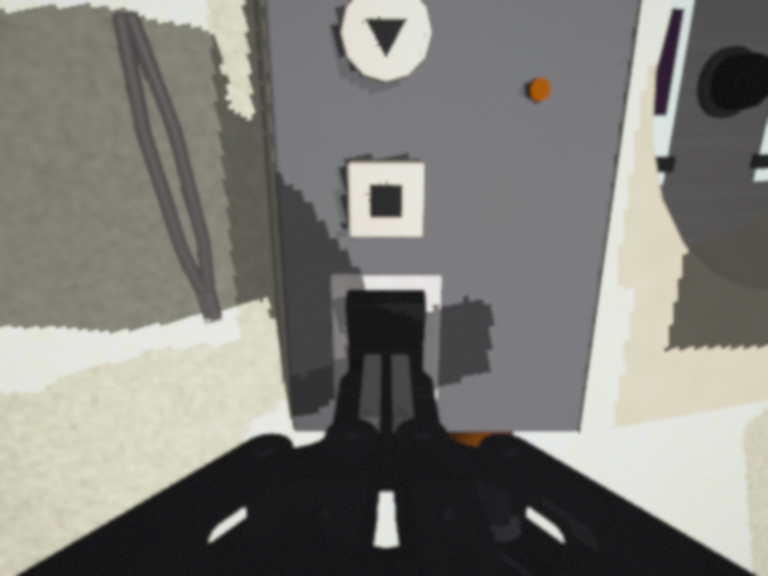

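```bash
python3 -m pendant '[[[0,0,0,-0.3,0,0,0],[0,0,0,-0.6,0,0,0],[0,0,0,-0.8,0,0,0],[0,0,0,-0.3,0,0,0],[0,0,0,0,0,0,0]]]'
python3 - <<'E'
from plan import *
need(world(p,lidp(.155,0,.016,p[3])),Rt(0))
f=grab_frame("wrist"); cv2.imwrite("pics/w4.png",cv2.resize(f["color"][60:252],None,fx=1.5,fy=1.5))
a=grab_frame("top")["color"][130:290,200:460]; cv2.imwrite("pics/top4.png",cv2.resize(a,None,fx=2.5,fy=2.5))
E
```

```text
clock: 7.95
eef_pos: [0.4351, -0.1716, 0.2183]
orientation: [0.78, 0.612, 0.081, 0.104]
contact_force: [0.1, 0.4, 0.1]
gripper_width: -0.0
clk 7.95 tcp local mm [-140.7  -93.8  218.3] F [0.1 0.4 0.1] w -0.0
shift units [1.565 2.328 0.642] turn units [ 2.53  0.01 -0.  ]
```

View pics/w4.png

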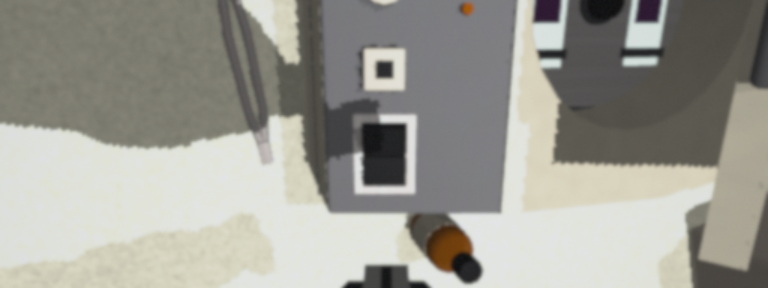

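Run:
```python
from plan import *
f=grab_frame("wrist"); f2=f["color"]; 
t=np.radians(20)
for nm,hr,hl in(("off",.004+.017*np.sin(t),.004),("on",.004,.004+.017*np.sin(t))):
    ends=[pan(-.109,-.08-.017,hr),pan(-.109,-.08,.004),pan(-.109,-.08+.017,hl),pan(-.109,-.08-.021,0),pan(-.109,-.08+.021,0)]
    print(nm,np.round(proj(f,[world(p,e) for e in ends])[:,1],1))
c=lambda a,y0,y1,x0,x1:cv2.resize(a[y0:y1,x0:x1],(390,390),interpolation=cv2.INTER_CUBIC)
w1=cv2.resize(cv2.imread("pics/w1.png"),(512,384))
im=np.hstack([c(w1,126,191,210,275),c(f2,126,191,225,290)]); cv2.imwrite("pics/cmp.png",im)
```

```text
off [184.6 162.3 141.3 185.5 135.4]
on [182.4 162.3 142.8 185.5 135.4]
```

View pics/cmp.png

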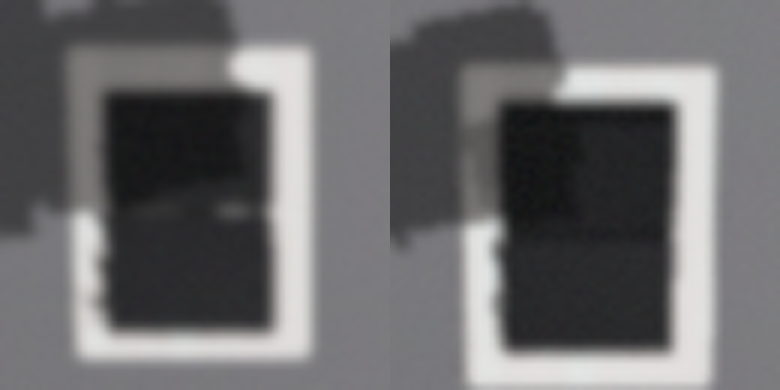

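View pics/top4.png

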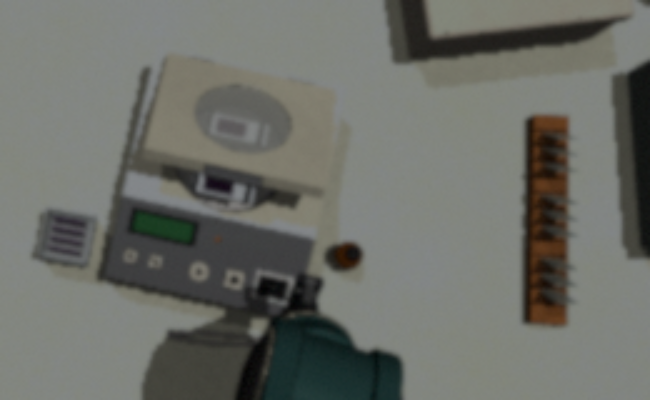

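```bash
python3 -m pendant '[[[0,0.5,0,-0.6,0,0,0],[0,0.5,0,-0.6,0.5,0,0],[0,0.5,0,0,0.7,0,0],[0,0,0,0,0.7,0,0],[0,0,0,0,0.63,0,0],[0,0,0,0,0,0,0]]]'
python3 - <<'E'
from plan import *
f=grab_frame("wrist"); cv2.imwrite("pics/w5.png",cv2.resize(f["color"],(768,576)))
need(world(p,lidp(.155,0,.016,p[3]))+[0,0,.02],Rt(0))
L=world(p,lidp(.160,0,.016,p[3])); print(L,proj(f,L)*1.5, landmark_of("lid_front",f)[:1])
for a in (.55,.61,.67): print(a,[np.round(proj(f,world(p,lidp(d,y,.016,a)))[0]*1.5) for d,y in((.166,.1),(.166,-.1),(.16,0))])
E
```

```text
clock: 8.85
eef_pos: [0.4384, -0.0792, 0.2853]
orientation: [0.786, 0.618, -0.001, -0.002]
contact_force: [-0.1, -0.0, 0.2]
gripper_width: -0.003
clk 8.9 tcp local mm [-159.8   -3.3  285.5] F [-0.6 -0.7  0.1] w 0.003
shift units [0.053 2.736 0.789] turn units [-0.03 -0.01  0.  ]
[ 0.59418518 -0.11385182  0.22044158] [[748.76097026 297.26374612]] [{'pixel': [507.2, 200.6], 'score': 0.6}]
0.55 [array([770.,  50.]), array([676., 478.]), array([724., 291.])]
0.61 [array([802.,  48.]), array([697., 489.]), array([748., 297.])]
0.67 [array([837.,  45.]), array([720., 500.]), array([775., 303.])]
```

View pics/w5.png

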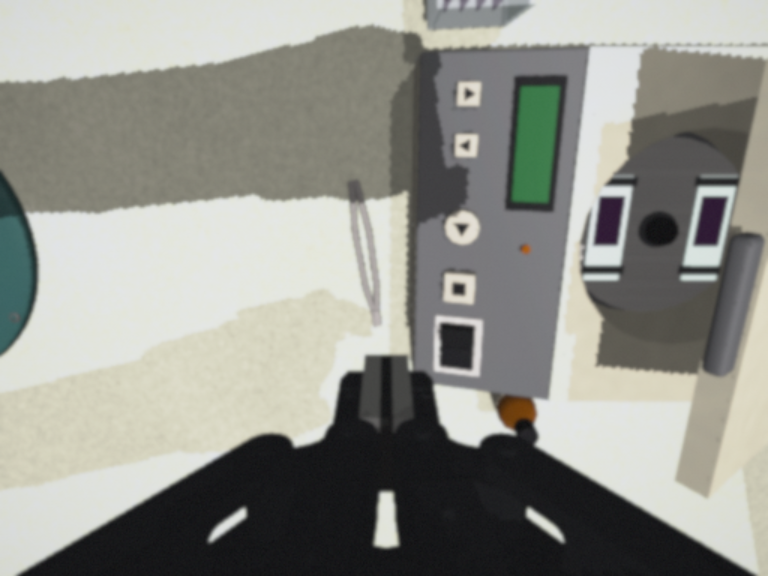

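```bash
python3 -m pendant '[[[0,0.05,0.6,0,0,0,0],[0,0,0.7,0,0,0,0],[0,0,0.7,0,0,0,0],[0,0,0.5,0,0,0,0],[0,0,0.2,0.2,0,0,0],[0,0,0.03,0.4,0,0,0],[0,0,0,0.1,0,0,0],[0,0,0,0,0,0,0]]]'
python3 - <<'E'
from plan import *
f=grab_frame("wrist"); cv2.imwrite("pics/w6.png",cv2.resize(f["color"],(768,576)))
need(world(p,lidp(.155,0,.016,.64)),Rt(0))
for a in (.55,.61,.67): print(a,[np.round(proj(f,world(p,lidp(d,y,.016,a)))[0]*1.5) for d,y in((.166,.1),(.166,-.1),(.166,0),(.155,0))])
E
```

```text
clock: 9.95
eef_pos: [0.5972, -0.1151, 0.2443]
orientation: [0.787, 0.618, -0.001, -0.001]
contact_force: [-0.1, -0.3, 0.3]
gripper_width: 0.0
clk 10.0 tcp local mm [  3.7  -0.5 244.8] F [-0.5 -0.4  0.4] w -0.001
shift units [0.008 0.06  0.399] turn units [-0.02  0.    0.  ]
0.55 [array([338.,  45.]), array([352., 546.]), array([346., 338.]), array([372., 331.])]
0.61 [array([357.,  42.]), array([366., 561.]), array([362., 347.]), array([387., 339.])]
0.67 [array([379.,  38.]), array([381., 577.]), array([381., 356.]), array([405., 348.])]
```

View pics/w6.png

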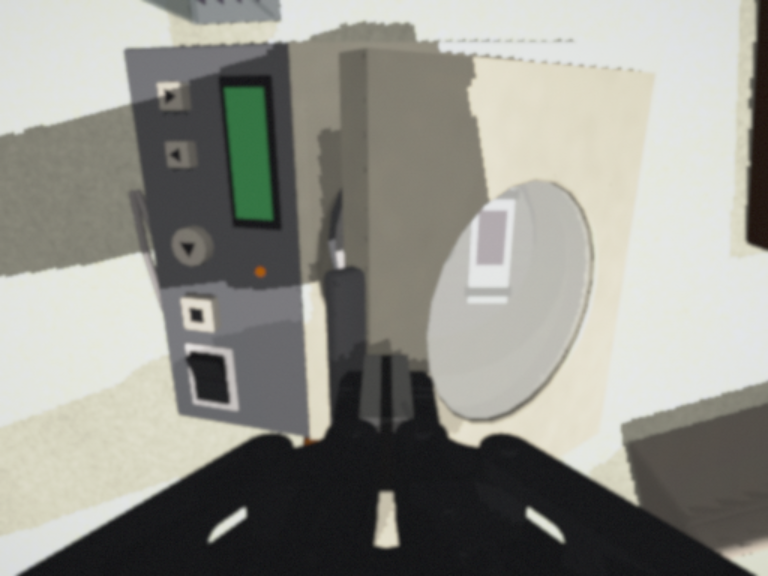

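```bash
python3 -m pendant '[[[0,0.01,0.2,0.2,0,0,0],[0,0,0,0.1,0,0,0],[0,0,0,0,0,0,0]]]'
python3 - <<'E'
from plan import *
need(world(p,lidp(.155,0,.016,.63))+np.array([np.cos(p[2]),np.sin(p[2]),0])*.011,Rt(0))
a=np.linspace(.63,0,15); P=np.array([lidp(.155,0,.016,x) for x in a]); D=np.diff(P,axis=0)/.06
print([[0,0,round(d[0],3),round(-d[2],3),0,0,0] for d in D])
E
```

```text
clock: 10.38
eef_pos: [0.6092, -0.1173, 0.2254]
orientation: [0.787, 0.618, -0.001, -0.001]
contact_force: [-0.3, -0.1, -0.2]
gripper_width: -0.003
clk 10.375 tcp local mm [1.560e+01 2.000e-01 2.254e+02] F [-0.3 -0.1 -0.2] w -0.003
shift units [-0.003  0.027  0.093] turn units [-0.04 -0.    0.  ]
[[0, 0, np.float64(-0.076), np.float64(0.089), 0, 0, 0], [0, 0, np.float64(-0.072), np.float64(0.092), 0, 0, 0], [0, 0, np.float64(-0.068), np.float64(0.095), 0, 0, 0], [0, 0, np.float64(-0.064), np.float64(0.098), 0, 0, 0], [0, 0, np.float64(-0.059), np.float64(0.101), 0, 0, 0], [0, 0, np.float64(-0.055), np.float64(0.103), 0, 0, 0], [0, 0, np.float64(-0.05), np.float64(0.106), 0, 0, 0], [0, 0, np.float64(-0.045), np.float64(0.108), 0, 0, 0], [0, 0, np.float64(-0.04), np.float64(0.11), 0, 0, 0], [0, 0, np.float64(-0.035), np.float64(0.111), 0, 0, 0], [0, 0, np.float64(-0.03), np.float64(0.113), 0, 0, 0], [0, 0, np.float64(-0.025), np.float64(0.114), 0, 0, 0], [0, 0, np.float64(-0.02), np.float64(0.115), 0, 0, 0], [0, 0, np.float64(-0.015), np.float64(0.116), 0, 0, 0]]
```

First contact and half of the arc, then check.

```bash
python3 -m pendant '[[[0,0,0.02,0.093,0,0,0],[0,0,-0.076,0.089,0,0,0],[0,0,-0.072,0.092,0,0,0],[0,0,0,0,0,0,0]]]'
python3 -m pendant '[[[0,0,-0.068,0.095,0,0,0],[0,0,-0.064,0.098,0,0,0],[0,0,-0.059,0.1,0,0,0],[0,0,-0.055,0.103,0,0,0]]]'
python3 - <<'E'
from plan import *
f=grab_frame("wrist"); cv2.imwrite("pics/w7.png",cv2.resize(f["color"],(768,576)))
need(world(p,lidp(.155,0,.016,0))+np.array([np.cos(p[2]),np.sin(p[2]),0])*.011,Rt(0))
E
```

```text
clock: 10.88
eef_pos: [0.6013, -0.1156, 0.2094]
orientation: [0.787, 0.618, -0.001, -0.001]
contact_force: [-0.2, 0.2, 0.2]
gripper_width: 0.002
clock: 11.38
eef_pos: [0.5872, -0.112, 0.1855]
orientation: [0.787, 0.617, -0.001, -0.001]
contact_force: [-0.1, -0.2, 3.0]
gripper_width: 0.002
clk 11.425 tcp local mm [-7.600e+00  1.000e-01  1.848e+02] F [ 0.7 -0.5  1.7] w 0.002
shift units [-0.001 -0.237  0.889] turn units [-0.03  0.    0.  ]
```

View pics/w7.png

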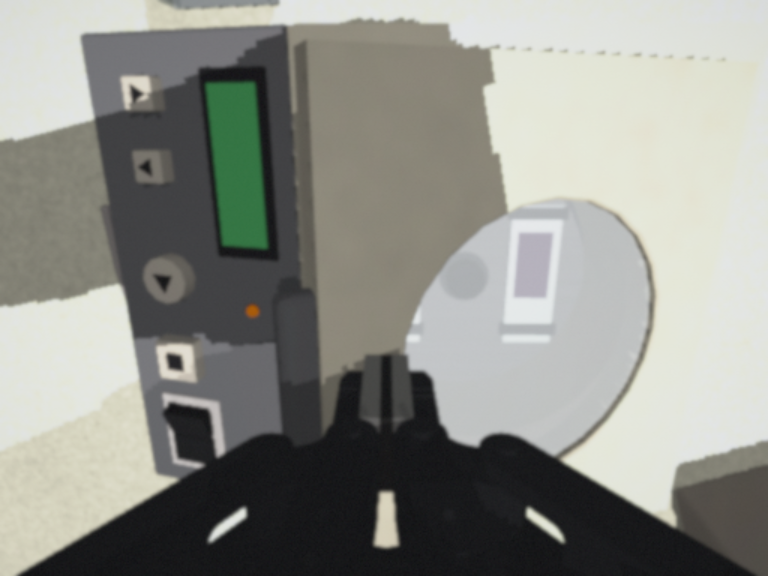

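```bash
python3 -m pendant '[[[0,0,-0.07,0.1,0,0,0],[0,0,-0.07,0.1,0,0,0],[0,0,-0.06,0.11,0,0,0],[0,0,-0.06,0.11,0,0,0],[0,0,-0.05,0.11,0,0,0],[0,0,-0.04,0.11,0,0,0],[0,0,-0.03,0.11,0,0,0],[0,0,0,0,0,0,0]]]'
python3 -m pendant '[[[0,0,0,0.06,0,0,0],[0,0,0,0.04,0,0,0],[0,0,0,0,0,0,0]]]'
```

```text
clock: 12.42
eef_pos: [0.5647, -0.1066, 0.1404]
orientation: [0.787, 0.618, -0.001, -0.001]
contact_force: [-0.1, 0.6, 0.4]
gripper_width: 0.001
clock: 12.8
eef_pos: [0.5652, -0.1067, 0.1348]
orientation: [0.787, 0.617, -0.001, -0.001]
contact_force: [-0.5, -0.1, -0.6]
gripper_width: 0.005
```

```bash
python3 -m pendant '[[[0,0,0,0.03,0,0,0],[0,0,0,0,0,0,0]]]';python3 -m pendant '[[[0,0,0,0.025,0,0,0],[0,0,0,0,0,0,0]]]'
python3 - <<'E'
from plan import *
f=grab_frame("wrist"); cv2.imwrite("pics/w8.png",cv2.resize(f["color"],(768,576)))
need(world(p,lidp(.155,0,.016,0))+np.array([np.cos(p[2]),np.sin(p[2]),0])*.011,Rt(0))
E
```

```text
clock: 13.05
eef_pos: [0.5653, -0.1067, 0.1332]
orientation: [0.787, 0.617, -0.001, -0.001]
contact_force: [-0.5, 0.3, -0.3]
gripper_width: -0.002
clock: 13.3
eef_pos: [0.5653, -0.1067, 0.1317]
orientation: [0.787, 0.617, -0.001, -0.001]
contact_force: [-0.4, -0.2, 1.1]
gripper_width: -0.004
clk 13.35 tcp local mm [-29.6   0.  131.7] F [-0.5 -0.6  0.3] w -0.001
shift units [-0.001  0.126  0.003] turn units [-0.02  0.    0.  ]
```

View pics/w8.png

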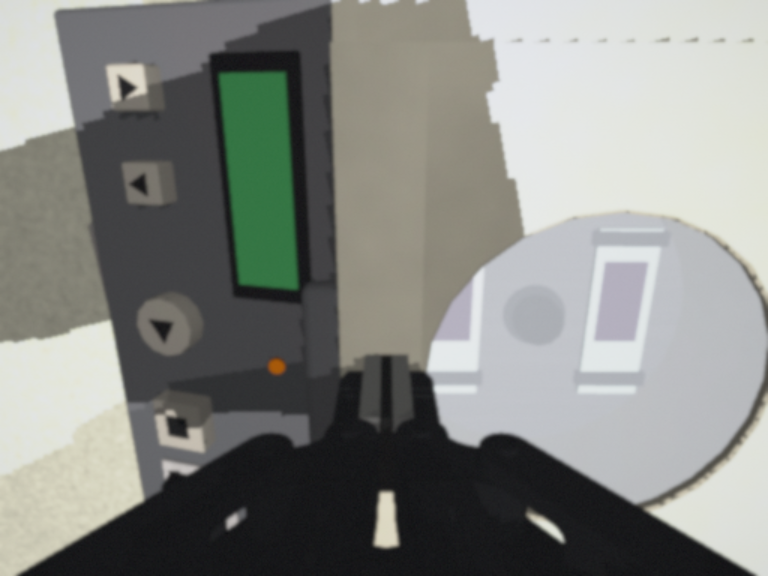

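```bash
python3 -m pendant '[[[0,0,0,0.02,0,0,0],[0,0,0,0,0,0,0]]]';python3 -m pendant '[[[0,0,0,0.015,0,0,0],[0,0,0,0,0,0,0]]]'
```

```text
clock: 13.6
eef_pos: [0.5654, -0.1067, 0.1314]
orientation: [0.787, 0.617, -0.001, -0.001]
contact_force: [-6.6, 1.0, 16.9]
gripper_width: 0.005
clock: 13.85
eef_pos: [0.5655, -0.1067, 0.1313]
orientation: [0.787, 0.617, -0.001, -0.0]
contact_force: [-12.3, 1.2, 29.9]
gripper_width: 0.001
```

```bash
python3 -m pendant '[[[0,0,0,-0.3,0,0,0],[0,0,0,-0.6,0,0,0],[0,0,-0.5,-0.2,-0.5,0,0],[0,0,-0.6,0,-0.7,0,0],[0,0,-0.4,0,-0.7,0,0],[0,0,0,0,-0.6,0,0],[0,0,0,0,0,0,0]]]'
python3 - <<'E'
from plan import *
need(world(p,pan(-.109,.008,.016)),Rt(15))
f=grab_frame("wrist"); cv2.imwrite("pics/w9.png",cv2.resize(f["color"],(768,576)))
print(proj(f,[world(p,pan(-.109,.008,.008))])*1.5,[ (np.array(x["pixel"])*1.5,x["score"]) for x in landmark_of("start_key_top",f)[:2]])
g=grab_frame("scene");b=g["color"][80:260,140:400]; cv2.imwrite("pics/sc9.png",cv2.resize(b,None,fx=3,fy=3,interpolation=cv2.INTER_CUBIC))
m=model(0); 
for k in("lfl","lfr","lbl","lbr"): print(k,(proj(g,world(p,m[k]))[0]-[140,80])*3)
E
```

```text
clock: 14.72
eef_pos: [0.4778, -0.0855, 0.1915]
orientation: [0.78, 0.612, 0.08, 0.102]
contact_force: [0.1, -0.2, 0.2]
gripper_width: -0.001
clk 14.725 tcp local mm [-1.197e+02 -1.000e-01  1.915e+02] F [ 0.1 -0.2  0.2] w -0.001
shift units [ 0.137 -0.23   1.288] turn units [-0.02  0.01  0.  ]
[[355.51106816 272.00469962]] [(array([357.6 , 276.45]), 0.97)]
lfl [351.94047902 310.54976747]
lfr [291.51781802 170.34465355]
lbl [203.00143159 354.31368104]
lbr [150.68823259 208.55175075]
```

View pics/w9.png

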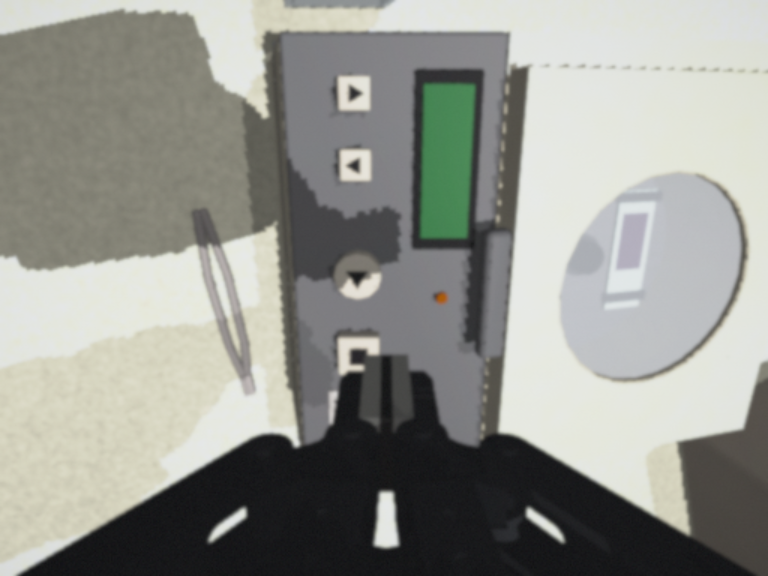

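View pics/sc9.png

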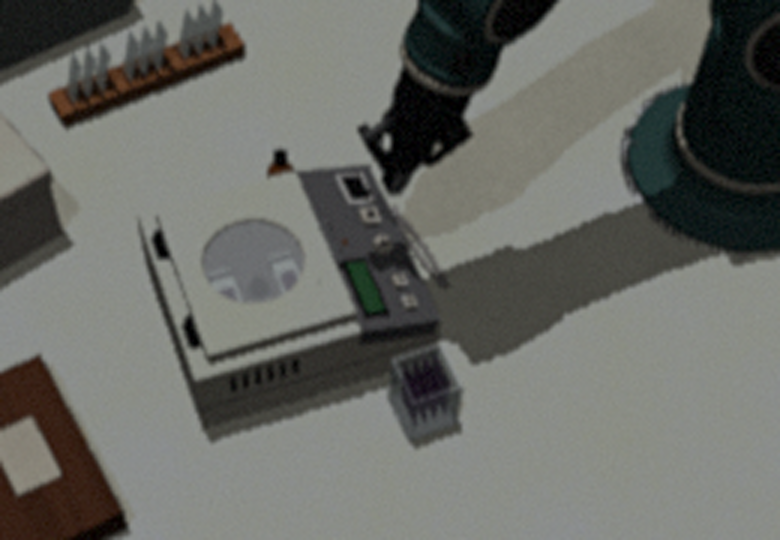

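```bash
python3 -m pendant '[[[0,0.12,-0.215,0.2,0,0,0],[0,0,0,0.5,0,0,0],[0,0,0,0.4,0,0,0],[0,0,0,0.18,0,0,0],[0,0,0,0,0,0,0]]]'
python3 - <<'E'
from plan import *
need(world(p,pan(-.109,.008,.008)),Rt(15))
f=grab_frame("wrist"); cv2.imwrite("pics/w10.png",cv2.resize(f["color"],(768,576)))
E
```

```text
clock: 15.5
eef_pos: [0.4871, -0.0799, 0.113]
orientation: [0.78, 0.612, 0.079, 0.101]
contact_force: [-0.3, -0.3, -0.4]
gripper_width: -0.001
clk 15.5 tcp local mm [-112.     7.5  113. ] F [-0.3 -0.3 -0.4] w -0.001
shift units [ 0.008 -0.017  0.124] turn units [-0.04 -0.    0.  ]
```

View pics/w10.png

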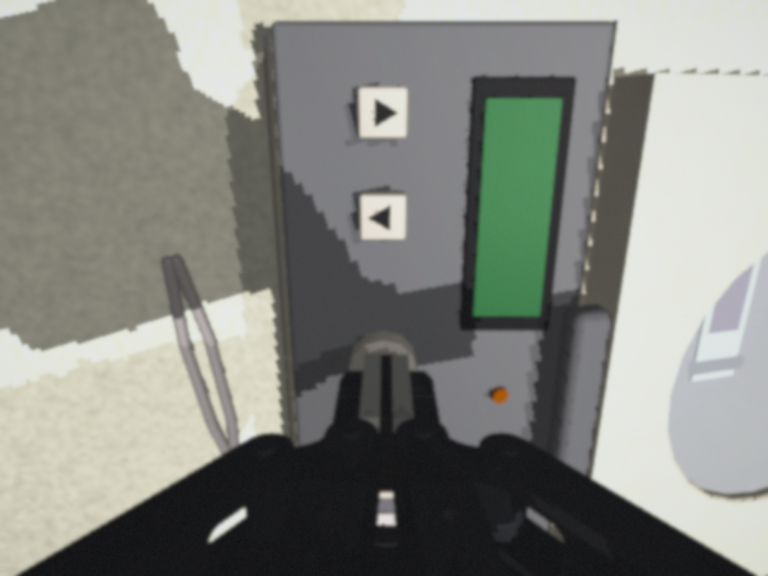

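```bash
python3 -m pendant '[[[0,0.035,-0.01,0.06,0,0,0],[0,0,0,0.05,0,0,0],[0,0,0,0.03,0,0,0],[0,0,0,0.02,0,0,0],[0,0,0,0,0,0,0]]]'; python3 -m pendant '[[[0,0,0,0.02,0,0,0],[0,0,0,0,0,0,0]]]'
```

```text
clock: 16.18
eef_pos: [0.4894, -0.0786, 0.1041]
orientation: [0.78, 0.612, 0.08, 0.102]
contact_force: [-0.5, -0.4, 3.4]
gripper_width: -0.002
clock: 16.42
eef_pos: [0.4897, -0.0786, 0.1029]
orientation: [0.78, 0.612, 0.08, 0.102]
contact_force: [-0.8, -1.2, 3.5]
gripper_width: 0.003
```

```bash
python3 -m pendant '[[[0,0,0,0.017,0,0,0],[0,0,0,0,0,0,0]]]'; python3 -m pendant '[[[0,0,0,0.017,0,0,0],[0,0,0,0,0,0,0]]]'
```

```text
clock: 16.68
eef_pos: [0.4899, -0.0788, 0.1019]
orientation: [0.78, 0.612, 0.08, 0.102]
contact_force: [-1.5, -0.8, 6.6]
gripper_width: -0.001
clock: 16.92
eef_pos: [0.4902, -0.0788, 0.1015]
orientation: [0.78, 0.612, 0.08, 0.102]
contact_force: [-12.2, 1.1, 26.9]
gripper_width: -0.003
```

```bash
python3 -m pendant '[[[0,0,0,0,0,0,0],[0,0,0,-0.1,0,0,0],[0,0,0,-0.5,0,0,0],[0,0,0,-0.8,0,0,0],[0,0,0,-0.8,0,0,0],[0,0,0,-0.4,0,0,0],[0,0,0,0,0,0,0]]]'
python3 - <<'E'
from plan import *
need(world(p,pan(-.109,.008,.008)),Rt(15))
f=grab_frame("wrist"); cv2.imwrite("pics/w11.png",cv2.resize(f["color"],(768,576)))
g=grab_frame("scene");b=g["color"][80:260,140:400]; cv2.imwrite("pics/sc11.png",cv2.resize(b,None,fx=3,fy=3,interpolation=cv2.INTER_CUBIC))
E
```

```text
clock: 17.8
eef_pos: [0.4515, -0.0695, 0.2531]
orientation: [0.78, 0.612, 0.08, 0.103]
contact_force: [-0.2, -0.8, -0.1]
gripper_width: 0.001
clk 17.8 tcp local mm [-148.9    9.2  253.1] F [-0.2 -0.8 -0.1] w 0.001
shift units [-0.017 -0.028  2.539] turn units [ 0.    0.01 -0.  ]
```

View pics/w11.png

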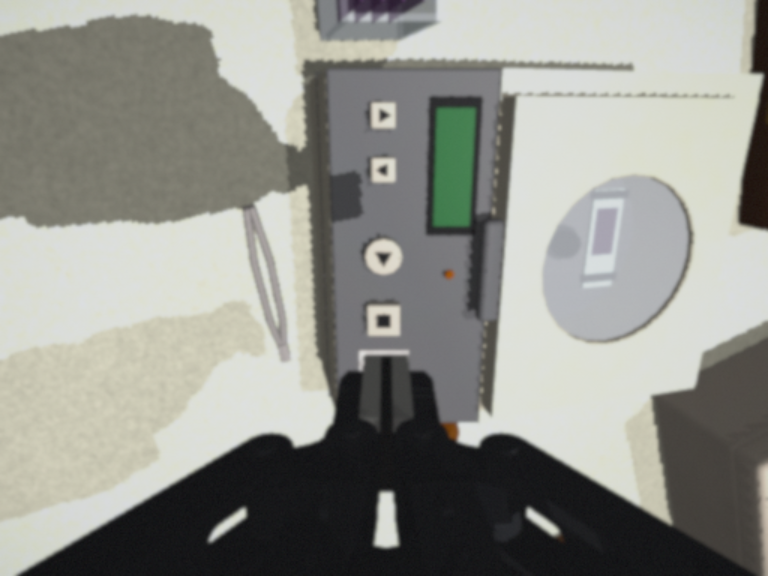

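View pics/sc11.png

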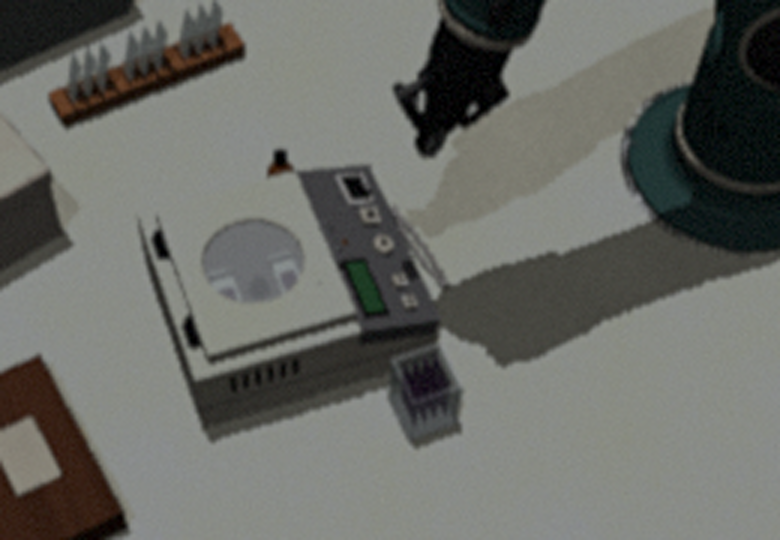

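```bash
python3 -m pendant '[[[0,-0.7,-0.3,-0.2,0,0,0],[0,-0.7,-0.4,0,0,0,0],[0,-0.3,-0.3,0,0,0,0],[0,0,0,0,0,0,0],[0,0,0,0,0,0,0]]]'
python3 - <<'E'
from plan import *
f=grab_frame("wrist"); cv2.imwrite("pics/w12.png",cv2.resize(f["color"],(768,576)))
t=np.radians(20)
px=proj(f,[world(p,pan(-.109,-.08,.004))])[0]; x,y=px.astype(int)
cv2.imwrite("pics/r12.png",cv2.resize(f["color"][y-45:y+45,max(0,x-45):x+45],(540,540),interpolation=cv2.INTER_CUBIC)); print(px)
E
```

```text
clock: 18.52
eef_pos: [0.368, -0.1534, 0.2474]
orientation: [0.78, 0.613, 0.08, 0.101]
contact_force: [0.5, -0.6, -0.3]
gripper_width: 0.004
[319.8700042  151.34034542]
```

View pics/r12.png

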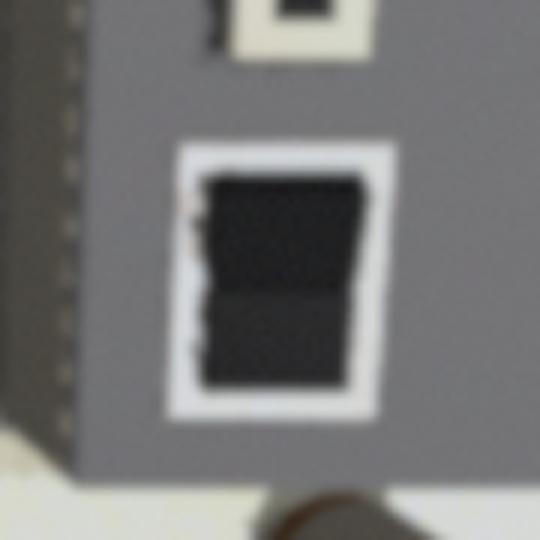

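View pics/w12.png

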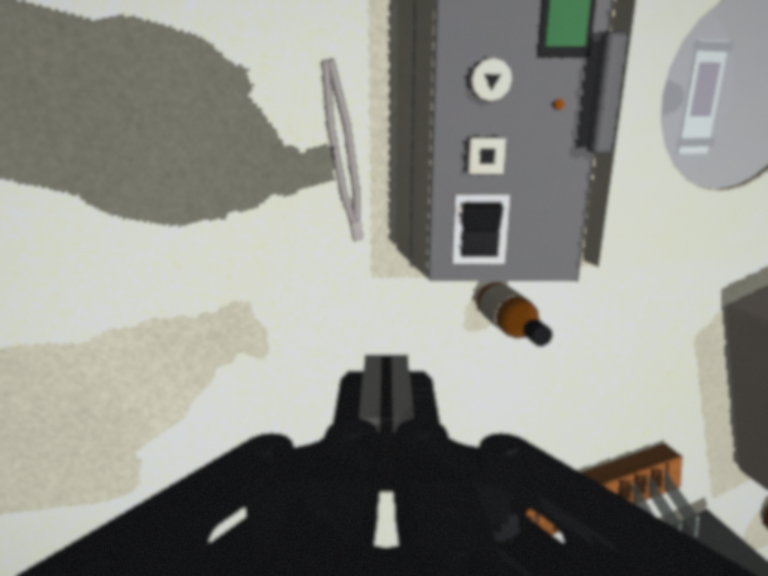

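```bash
python3 -c "
from station import *
print(sign_off())"
```

```text
the job is handed in; nothing more can be done
None
```

The centrifuge is switched on, its lid is shut, and START was pressed fully in and released, in that order. I used only the closed fingertips and handed the job in at about 18.6 s of the 51 s allowed.

- **Rocker:** I pressed its raised half down to the stop, with about 20 N at 4 mm above the panel. No force showed while it snapped over; the last close-up shows the other half standing up, so it is on.
- **Lid:** I pushed it down along its arc to the firm stop, with about 30 N and the fingertip at 131 mm, which matches the shut height. The scene and wrist pictures show it flat, and I never raised it.
- **START:** I pressed it to its stop, with about 27 N, and let go. In the last picture it looks fully up.
- **Surroundings:** I saw no contact with STOP or the small keys. The dropper, jar, forceps and slide rack look unmoved in the pictures. I did not check the timer and dish after the start, but the arm stayed well away from them.
- **Robot at the end:** It stands about 0.13 m above the panel and in front of the machine. The measured force is about zero.

The top and scene cameras disagreed with the wrist camera by about 2.6 mm in x and in y. I used the midpoint and corrected each press from the close-up picture.

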